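# Sort colour-coded food boxes onto their fridge trays

### The job

Get the prepared food ready for the fridge: stack the three green-lidded vegetable boxes on the green tray, the deepest at the bottom, then the medium one, the shallowest on top, and set the red-lidded meat box alone on the red tray. Every box must stand with its four corner feet fully down in the corner recesses of the tray or lid beneath it. Keep the boxes upright all the way, and leave the round cream pot and the fork where they are.

Things in the scene. Friction and masses are not known exactly. Their poses are not given: they have to be found in the camera images.
- deep_green: Deepest of three frosted food boxes with green lids, 76 mm tall from feet to lid rim, 0.32 kg. Lid 90 (x) by 60 mm (y): its upright long sides, the top 17 mm, can be gripped; walls below 84 by 54 mm. Thin locking flaps on the short ends, 5 mm out. All four boxes differ only in height and colour. Origin: centre of the underside, level with the soles of the feet; x along the length, z up.
- medium_green: Medium green-lidded food box, 56 mm tall, 0.24 kg, else as deep_green. Every box has four domed feet, 6 mm high, 11 mm across, at x = +-34.5, y = +-19.5 mm, and in its lid's corners, at the same x, y, four square recesses 15 mm wide, their floors 5 mm below the top of the rim round the lid. Origin: centre of the underside (soles); x along the length.
- shallow_green: Shallowest green-lidded food box, 40 mm tall, 0.17 kg, else as deep_green. A box seated on a lid or tray stands on its feet in the recesses: its origin is then level with the recess floor, i.e. 5 mm below the rim top beneath, with about 2 mm of play sideways; either way round fits. Origin: centre of the underside (soles); x along the length.
- red_box: Food box with a red lid, meat inside, the only red one; 76 mm tall, 0.34 kg, else as deep_green (lid 90 by 60 mm, same feet and recesses). Origin: centre of the underside, level with the soles; x along the length.
- green_tray: Low green plastic tray, fixed to the worktop: plate 112 (x) by 82 mm (y), lip 8 mm high, finger pull at its -x end to 76 mm from the centre. In its middle the same 90 by 60 mm rim and four corner recesses as on a box lid; rim top 10 mm, recess floors 5 mm above the worktop. Origin: on the worktop under the centre; x along the length.
- red_tray: Low red plastic tray, fixed to the worktop, same shape and size as green_tray: rim top 10 mm, recess floors 5 mm above the worktop. To the left of the work stands a wire dish rack with walls 121 mm high, its near right corner at x = 0.49, y = 0.10 m; carry boxes above or round it. Origin: on the worktop under the centre; x along the length.
- cream_pot: Small round cream pot with a red screw lid, 58 mm across, 50 mm tall, standing loose between and a little behind the two trays; a bystander. Origin at the centre of its underside.
- table_fork: Steel table fork, 193 mm long, 26 mm wide, 15 mm high, lying loose on the worktop roughly across (along y) between the boxes and the trays; a bystander. Origin at the centre of its underside, x along its length.

How it is judged (in metres and radians):
At the end, for the whole second after the job is handed in: Deep, medium and shallow green box stacked in that order on the green tray, red box on the red tray; each origin within 6 mm sideways and 2.5 mm in height of its seated place, turned under 0.12 rad either way round, upright within 0.05 rad, at rest, released (horizontal distance between deep_green and green_tray below 0.006 m and z of deep_green in the frame of green_tray between 0.0025 and 0.0075 m and angle between the x axis of deep_green and the x axis of green_tray, either way round below 0.12 rad and horizontal distance between medium_green and deep_green below 0.006 m and z of medium_green in the frame of deep_green between 0.0685 and 0.0735 m and angle between the x axis of medium_green and the x axis of deep_green, either way round below 0.12 rad and horizontal distance between shallow_green and medium_green below 0.006 m and z of shallow_green in the frame of medium_green between 0.0485 and 0.0535 m and angle between the x axis of shallow_green and the x axis of medium_green, either way round below 0.12 rad and horizontal distance between red_box and red_tray below 0.006 m and z of red_box in the frame of red_tray between 0.0025 and 0.0075 m and angle between the x axis of red_box and the x axis of red_tray, either way round below 0.12 rad and angle between each of deep_green, medium_green, shallow_green, red_box's own z axis and vertical below 0.05 rad and linear speed of each of deep_green, medium_green, shallow_green, red_box below 0.02 m/s); the robot touches nothing.
It fails at once if a food box is tipped by more than 0.6 rad (angle between any of deep_green, medium_green, shallow_green, red_box's own z axis and vertical above 0.6 rad).
It fails at once if the cream pot or the fork is shifted by more than 30 mm or the pot is tipped over (distance of any of cream_pot, table_fork from where it was at the start of the episode above 0.03 m or angle between cream_pot's own z axis and vertical above 0.6 rad).
It also fails if it takes over 106 s, if anything falls off the work surface, if the arm or the gripper's body presses on something with over 40 N, if the wrist force passes 120 N, or if a joint passes its speed limit or range.

### The arm

A 7-joint arm with a two-finger parallel gripper is mounted at the origin on a cart in front of the work surface, level with it; the furniture and walls round the work are solid. World frame = base frame: x ahead of the robot, y to its left, z up, the work surface at z = 0. Lengths are in m, angles in degrees, forces in N, time in s.
With the tool pointing down it reaches from about 0.35 to 0.9 m from the base axis. Payload 8.1 kg.
Tool frame: the origin (TCP) lies at the very end of the fingers, on their centre line; the grasp point (between the pads) lies 19 mm behind it; z points along the fingers, y is the direction in which the jaws open and shut (so a half turn about z gives the same grasp; the last joint's range is limited). The gripper opens to 92 mm and grips with 3 to 60 N. Pads are 19 mm wide; open, the fingers measure 130 mm over their backs; the gripper's body (75 mm by 190 mm) begins 47 mm behind the grasp point.
Start: joints at [-71.769, 24.895, 1.432, 90.138, -0.665, 64.973, -4.303], TCP at [0.255, 0.57, 0.227] pointing down, gripper open.
Joint ranges: [-149.89, 149.89], [-25.12, 119.58], [-72.63, 75.52], [4.76, 147.25], [-75.54, 255.54], [6.69, 114.76], [-157.13, 157.13]. Speed limits (degrees/s): [127.2, 127.2, 172.46, 172.46, 180, 180, 180].

### API

Orientations are given as a 3x3 rotation matrix whose columns are the frame's x, y, z axes.
In Python, from station import ctrl gives the robot as it stands. The module is installed in compiled form; this text tells all that it offers.
- The arm moves only by the tool drive_tool, never from a script. Its arguments are lists of equal length, an entry for each row: "linear": the shift along the tool's x, y, z in cm, a list of three; "yaw": the turn about the tool's z in rad; "hand": the closure in counts, from 0 (fully open) to 255 (shut). In form: {"linear": [[dx, dy, dz], ...], "yaw": [yaw, ...], "hand": [hand, ...]}. A call has 1 to 20 rows; each row is the pose to reach, as a shift and turn from the pose commanded when the call began, along the tool's axes at that moment; what a row does not reach only later rows make up. A row lasts 1/8 s, in which the tool goes at most 62.5 mm and 10.7 degrees, less where a joint would pass 70% of its speed; a pose out of reach is approached as far as the arm can. A call with a gripper value outside its range is refused whole. The fingers move at their own pace and stop on an object; the grip force is fixed at half the most. Time passes only in rows, so rows that repeat a pose let the fingers close. It gives the time, the measured TCP pose, the force and the opening at its end, in the units of the state.
- ctrl.state(): the state, without advancing time (a new reading comes with each control period).
- ctrl.read_camera(name): name is "scene" or "side" or "wrist"; returns (picture, depth): 420x560x3 uint8, blue, green, red; 420x560 float32, m along the optical axis (not along the pixel's ray), 0 where there is no reading.
- ctrl.calibration(name): a dict with "mtx" (3x3 intrinsics, pixels), "cam_to_world" (4x4, takes a point from camera to world coordinates). Camera axes: x right, y up, looking along -z (the intrinsics and any distortion apply to the point x, -y, -z); pixel columns grow to the right and rows downward; lengths in m; the calibration is good to about 2 mm. A picture is of the moment at which its call begins: read the wrist's pose just before it. calibration takes no time and is no camera call; for the wrist camera it gives the pose at the moment of the call.
- ctrl.finish_job(): hands the job in, once; it reports no verdict.
The state is a dict: "t": time; "joint_pos": joint angles; "dq": joint speeds; "joint_efforts": joint torques, N m; "position": TCP position; "eef_rot": TCP orientation; "wrist_force": force on the tool from outside, world axes, zero at the start; "wrist_torque": the same for the moment, N m; "opening": finger opening in m.
Only numpy, scipy, OpenCV 4.12 (cv2) and the standard library are available. Lean on these libraries where they do the work, as an engineer would, in place of code of your own. Each camera call takes 0.05 s, during which the arm holds its last target. There are 200 camera calls.

## Working session

There is one attempt and no reset: what is moved stays moved. The work goes in short steps, Python scripts to look and compute and a tool call to move; the robot and the scene stay as the last step left them, time stands still between calls to the robot, and variables do not carry over. Pictures are saved under pics/ and viewed, about 12 in all and at most 16, crops included, and the job is handed in when it is done.

Besides the shell and the picture viewer there is one more tool, called as name(argument=value, ...), one argument or row to a line, values as JSON. drive_tool: Moves the arm, as the interface text tells. Its arguments: {"type":"object","properties":{"linear":{"type":"array"},"yaw":{"type":"array"},"hand":{"type":"array"}},"required":["linear","yaw","hand"]}

```bash
mkdir -p pics && cat > h.py <<'E'
import numpy as np, cv2
from station import ctrl
def cloud(name):
    c=ctrl.calibration(name); img,d=ctrl.read_camera(name)
    K=np.array(c["mtx"]);T=np.array(c["cam_to_world"])
    v,u=np.mgrid[:d.shape[0],:d.shape[1]]
    x=(u-K[0,2])/K[0,0]*d; y=(v-K[1,2])/K[1,1]*d
    P=np.stack([x,-y,-d],-1)@T[:3,:3].T+T[:3,3]
    P[d==0]=np.nan
    return img,d,P
E
python3 - <<'E'
from h import *
s=ctrl.state(); print({k:np.round(v,3).tolist() for k,v in s.items()})
for n in("scene","side"):
    c=ctrl.calibration(n); print(n,{k:np.round(v,3).tolist() for k,v in c.items()})
    img,d,P=cloud(n); cv2.imwrite(f"pics/{n}0.png",img); np.savez(f"{n}0.npz",img=img,P=P)
E
```

```text
{'t': 0.0, 'joint_pos': [-71.771, 24.938, 1.432, 90.187, -0.666, 64.974, -4.304], 'dq': [-0.11, 0.017, 0.026, -0.018, -0.101, -0.011, 0.08], 'joint_efforts': [0.001, -66.785, 0.986, -31.448, -0.061, 0.042, 0.0], 'position': [0.255, 0.57, 0.226], 'eef_rot': [[-0.913, 0.409, -0.001], [0.409, 0.913, -0.001], [-0.0, -0.002, -1.0]], 'wrist_force': [0.529, 0.686, -0.307], 'wrist_torque': [-0.015, 0.011, 0.009], 'opening': 0.092}
scene {'mtx': [[387.333, 0.0, 275.872], [0.0, 387.333, 211.236], [0.0, 0.0, 1.0]], 'cam_to_world': [[0.385, 0.56, -0.733, -0.097], [-0.923, 0.244, -0.298, -0.357], [0.012, 0.791, 0.611, 0.591], [0.0, 0.0, 0.0, 1.0]]}
side {'mtx': [[429.921, 0.0, 280.322], [0.0, 429.921, 205.036], [0.0, 0.0, 1.0]], 'cam_to_world': [[0.608, 0.572, -0.55, 0.096], [-0.793, 0.453, -0.406, -0.401], [0.017, 0.684, 0.729, 0.65], [0.0, 0.0, 0.0, 1.0]]}
```

View pics/scene0.png

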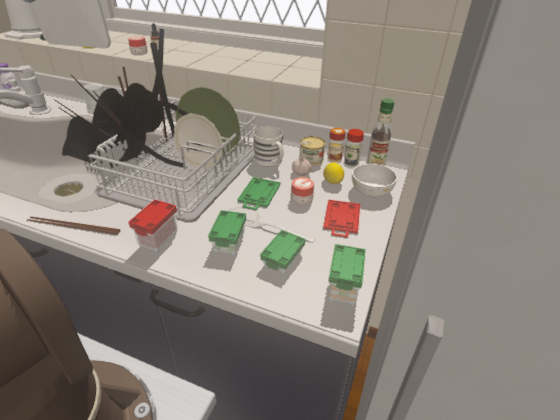

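View pics/side0.png

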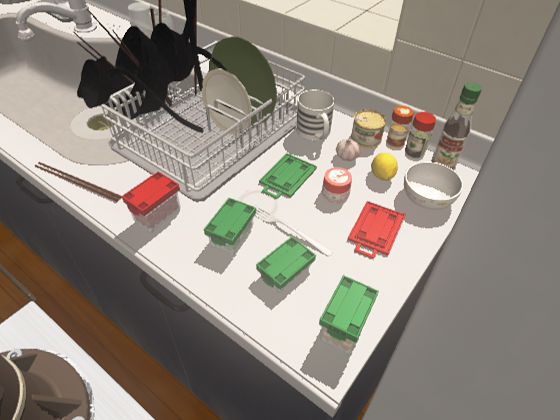

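The two pictures show the following (scene pixel positions):
- Red box at about (153,218), left near the rack.
- Green boxes at (228,226), (284,250) and (348,265).
- Green tray at (260,192) and red tray at (342,216).
- Pot at (302,189), with the fork between the boxes and the trays.

Next I'll segment the lids and trays.

```bash
cat >> h.py <<'E'
def rects(img,P,amin=150):
    hsv=cv2.cvtColor(img,cv2.COLOR_BGR2HSV); h,s,v=cv2.split(hsv)
    out=[]
    for col,m in(("green",(h>45)&(h<85)&(s>110)),("red",((h<8)|(h>172))&(s>130))):
        m&=np.isfinite(P[...,0])&(P[...,2]>-.02)&(P[...,2]<.35)&(P[...,0]<.9)
        n,L,st,ce=cv2.connectedComponentsWithStats(m.astype(np.uint8))
        for i in range(1,n):
            if st[i,4]<amin: continue
            Q=P[L==i]; z=np.percentile(Q[:,2],85); T=Q[np.abs(Q[:,2]-z)<.009]
            if len(T)<40: continue
            (cx,cy),(w,hh),a=cv2.minAreaRect((T[:,:2]*1000).astype(np.float32))
            if w<hh: a+=90; w,hh=hh,w
            out.append((col,ce[i].round().astype(int).tolist(),int(st[i,4]),round(cx,1),round(cy,1),round(z*1000,1),round(w,1),round(hh,1),round((a+90)%180-90,1)))
    return out
E
python3 - <<'E'
from h import *
for n in("scene","side"):
    f=np.load(f"{n}0.npz"); print(n)
    for r in rects(f["img"],f["P"]): print(r)
    if n=="side":
        P=f["P"]; 
        for (u,v) in [(327,252),(262,212),(337,172),(270,222),(250,205),(300,235)]: print(u,v,P[v,u].round(3))
E
```

```text
scene
('red', [151, 216], 808, 407.7, 134.5, np.float64(75.3), 92.6, 60.5, -0.6)
('red', [342, 217], 967, 646.2, -228.1, np.float64(9.5), 132.4, 79.1, 10.3)
side
('red', [422, 124], 200, 891.5, -186.7, np.float64(106.8), 40.6, 16.6, -89.9)
('red', [149, 192], 1143, 407.4, 134.8, np.float64(74.8), 92.5, 63.0, 0.2)
('red', [338, 188], 152, 668.2, -117.3, np.float64(47.4), 53.5, 21.3, -69.4)
('red', [376, 228], 1765, 645.8, -227.1, np.float64(8.5), 133.6, 82.2, 10.0)
327 252 [ 0.543 -0.183  0.002]
262 212 [ 0.547 -0.023  0.002]
337 172 [ 0.698 -0.101  0.048]
270 222 [ 0.534 -0.054  0.005]
250 205 [ 0.549  0.011 -0.002]
300 235 [ 0.539 -0.123  0.012]
```

```bash
python3 - <<'E'
from h import *
f=np.load("side0.npz"); hsv=cv2.cvtColor(f["img"],cv2.COLOR_BGR2HSV)
for u,v in [(230,222),(286,262),(350,308),(288,172)]: print(hsv[v,u])
E
sed -i 's/(h>45)&(h<85)&(s>110)/(h>45)\&(h<95)\&(s>110)\&(v>40)/' h.py
python3 - <<'E'
from h import *
for n in("scene","side"):
    f=np.load(f"{n}0.npz"); print(n)
    for r in rects(f["img"],f["P"]): 
        if r[0]=="green": print(r)
E
```

```text
[ 60 100 171]
[ 60  93 181]
[ 61  95 193]
[ 60 101 170]
scene
side
```

```bash
sed -i 's/(h<95)&(s>110)/(h<80)\&(s>70)/' h.py
python3 - <<'E'
from h import *
for n in("scene","side"):
    f=np.load(f"{n}0.npz"); print(n)
    for r in rects(f["img"],f["P"]): 
        if r[0]=="green": print(r)
E
```

```text
scene
('green', [259, 192], 794, 660.0, 1.8, np.float64(9.3), 133.8, 80.3, 4.3)
('green', [227, 226], 751, 461.7, -17.3, np.float64(55.5), 92.0, 58.9, 11.6)
('green', [283, 247], 816, 460.8, -147.4, np.float64(39.7), 90.7, 60.4, -6.8)
('green', [347, 266], 1200, 430.5, -289.1, np.float64(75.7), 93.6, 57.9, 9.0)
side
('green', [470, 95], 211, 892.3, -257.2, np.float64(210.1), 30.2, 14.6, -88.1)
('green', [287, 175], 1279, 659.9, 3.6, np.float64(8.4), 134.3, 86.1, 4.5)
('green', [230, 219], 1148, 462.0, -17.2, np.float64(54.8), 92.6, 60.7, 11.8)
('green', [285, 260], 1373, 460.1, -147.7, np.float64(39.0), 90.3, 60.3, -7.9)
('green', [348, 308], 2140, 429.8, -288.7, np.float64(74.9), 93.5, 59.3, 8.8)
```

```bash
cat >> h.py <<'E'
def go(x,y,z,th):
    """target TCP in mm, th = object's long-axis yaw deg (jaws across it)."""
    s=ctrl.state(); R=np.array(s["eef_rot"]); d=R.T@(np.array([x,y,z])/1000-np.array(s["position"]))*100
    cur=np.degrees(np.arctan2(R[1,1],R[0,1]))-90
    a=(th-cur+90)%180-90
    print("t",round(s["t"],2),"linear cm",d.round(2),"yaw rad",round(-np.radians(a),3),"rows",np.linalg.norm(d)/6.25, abs(a)/10.7)
E
python3 - <<'E'
from h import *
go(407.5,134.7,200,0)
f=np.load("side0.npz"); P=f["P"].reshape(-1,3); P=P[np.isfinite(P[:,0])]
Q=P[(P[:,2]>.03)&(P[:,2]<.16)&(P[:,1]>.07)&(P[:,1]<.5)&(P[:,0]>.46)&(P[:,0]<.85)]
for a in np.arange(.48,.84,.04):
    q=Q[(Q[:,0]>a)&(Q[:,0]<a+.04)]
    if len(q): print(round(a,2),q[:,1].min().round(3),np.percentile(q[:,1],3).round(3),q[:,2].max().round(3))
E
```

```text
t 0.1 linear cm [-31.69 -33.51   2.66] yaw rad -0.421 rows 7.391261032595977 2.2535552945698987
0.48 0.095 0.098 0.16
0.52 0.095 0.096 0.16
0.56 0.094 0.096 0.16
0.6 0.094 0.096 0.16
0.64 0.094 0.097 0.16
0.68 0.094 0.097 0.16
0.72 0.084 0.091 0.16
0.76 0.07 0.095 0.125
0.8 0.071 0.073 0.127
```

drive_tool(
  linear=[
    [-31.7,-33.5,2.7],
    [-31.7,-33.5,2.7],
    [-31.7,-33.5,2.7],
    [-31.7,-33.5,2.7],
    [-31.7,-33.5,2.7],
    [-31.7,-33.5,2.7],
    [-31.7,-33.5,2.7],
    [-31.7,-33.5,2.7],
    [-31.7,-33.5,2.7],
    [-31.7,-33.5,2.7],
  ],
  yaw=[-0.42,-0.42,-0.42,-0.42,-0.42,-0.42,-0.42,-0.42,-0.42,-0.42],
  hand=[0,0,0,0,0,0,0,0,0,0],
)

```text
t: 1.35
position: [0.4075, 0.1362, 0.1997]
eef_rot: [[-1.0, -0.0, -0.0], [-0.0, 1.0, 0.0], [0.0, 0.0, -1.0]]
wrist_force: [-1.2, 0.3, 0.6]
opening: 0.0918
```

```bash
python3 - <<'E'
from h import *
print(np.array(ctrl.calibration("wrist")["cam_to_world"]).round(3))
img,d,P=cloud("wrist"); cv2.imwrite("pics/w1.png",img)
for r in rects(img,P): print(r)
print(d.min(),d.max()); go(407.5,134.7,48,0)
E
```

```text
[[ 0.001 -0.955 -0.296  0.327]
 [ 1.     0.001  0.001  0.136]
 [-0.001 -0.296  0.955  0.358]
 [ 0.     0.     0.     1.   ]]
('green', [104, 244], 5180, 458.3, -17.2, np.float64(55.9), 87.2, 60.5, 12.2)
('green', [8, 243], 1218, 454.7, -120.8, np.float64(39.8), 71.5, 11.3, -8.4)
('green', [168, 373], 1845, 621.5, 3.9, np.float64(9.9), 77.2, 59.2, 89.1)
('red', [277, 202], 8343, 409.3, 135.1, np.float64(75.8), 95.5, 59.3, -0.1)
0.0 1.1399404
t 1.4 linear cm [-1.000e-02 -1.800e-01  1.517e+01] yaw rad 0.001 rows 2.4272334096563744 0.0053636358688957456
```

View pics/w1.png

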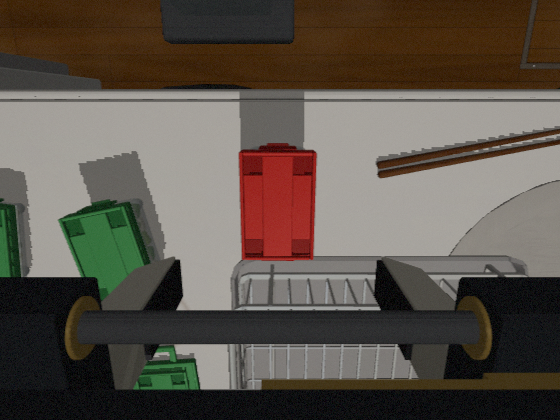

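The wrist view shows the red box lid at about (277,205), upright between the fingers, with the rack below it and the medium green box at (104,245). The end flaps bias the rectangles, so I'll refit using the rim top only.

```bash
sed -i 's/z=np.percentile(Q\[:,2\],85); T=Q\[np.abs(Q\[:,2\]-z)<.009\]/z=np.percentile(Q[:,2],90); T=Q[np.abs(Q[:,2]-z)<tol]/; s/amin=150)/amin=150,tol=.0035)/' h.py
python3 - <<'E'
from h import *
for n in("scene","side"):
    f=np.load(f"{n}0.npz"); print(n)
    for r in rects(f["img"],f["P"]): print(r)
img,d,P=cloud("wrist"); print("wrist")
for r in rects(img,P): print(r)
m=np.isfinite(P[...,0]);print(P[148:275:6,277].round(4)[:,[0,2]].tolist())
E
```

```text
scene
('green', [259, 192], 794, 662.2, 2.0, np.float64(9.6), 127.4, 80.3, 4.2)
('green', [227, 226], 751, 461.7, -17.9, np.float64(55.8), 91.9, 58.2, 12.1)
('green', [283, 247], 816, 460.8, -147.4, np.float64(40.0), 90.7, 60.4, -6.8)
('green', [347, 266], 1200, 431.5, -289.0, np.float64(75.9), 91.7, 57.9, 9.0)
('red', [151, 216], 808, 408.7, 134.2, np.float64(75.6), 90.7, 60.0, -0.5)
('red', [342, 217], 967, 647.2, -227.9, np.float64(9.9), 130.5, 79.1, 10.3)
side
('green', [470, 95], 211, 892.6, -257.1, np.float64(210.4), 29.9, 14.0, -88.1)
('green', [287, 175], 1279, 658.9, 1.7, np.float64(8.8), 132.0, 82.4, 4.5)
('green', [230, 219], 1148, 462.0, -17.2, np.float64(55.1), 92.6, 60.7, 11.8)
('green', [285, 260], 1373, 460.1, -147.7, np.float64(39.3), 90.3, 60.3, -7.9)
('green', [348, 308], 2140, 431.1, -288.5, np.float64(75.2), 91.0, 59.3, 8.8)
('red', [422, 124], 200, 892.3, -186.6, np.float64(107.2), 40.3, 14.9, 90.0)
('red', [149, 192], 1143, 408.2, 134.7, np.float64(75.1), 90.3, 62.8, -0.7)
('red', [338, 188], 152, 668.7, -117.1, np.float64(48.3), 53.5, 20.1, -69.4)
('red', [376, 228], 1765, 645.8, -228.0, np.float64(8.9), 133.4, 81.1, 10.4)
wrist
('green', [104, 243], 5189, 457.1, -17.5, np.float64(56.1), 83.7, 60.0, 12.0)
('green', [8, 243], 1209, 455.0, -119.1, np.float64(40.2), 71.3, 10.9, -12.2)
('green', [168, 373], 1840, 622.6, 6.0, np.float64(10.3), 71.6, 51.1, 89.4)
('red', [277, 203], 8327, 409.1, 135.0, np.float64(76.0), 93.9, 59.3, -0.2)
[[0.3622, 0.0719], [0.3663, 0.0753], [0.3708, 0.0761], [0.3757, 0.0748], [0.38, 0.0767], [0.385, 0.0756], [0.3899, 0.0751], [0.3946, 0.0756], [0.3998, 0.0741], [0.4045, 0.0752], [0.41, 0.0733], [0.4147, 0.0745], [0.4194, 0.0758], [0.4247, 0.0752], [0.4299, 0.075], [0.4351, 0.0753], [0.4399, 0.0764], [0.4456, 0.0757], [0.4512, 0.0751], [0.4876, 0.0075], [0.4947, 0.007], [0.4881, 0.0343]]
```

drive_tool(
  linear=[
    [-3,-6,0],
    [-6,-12,0],
    [-9,-13.3,0],
    [-26,-13.3,0],
    [-26,-13.3,0],
    [-26,-13.3,0],
    [-26,-13.3,0],
    [-26,-13.3,0],
  ],
  yaw=[0,0,-0.077,-0.077,-0.077,-0.077,-0.077,-0.077],
  hand=[0,0,0,0,0,0,0,0],
)

```text
t: 2.45
position: [0.6669, 0.003, 0.1991]
eef_rot: [[-0.997, -0.077, -0.002], [-0.077, 0.997, 0.0], [0.002, 0.0, -1.0]]
wrist_force: [-1.3, 0.4, -1.5]
opening: 0.0918
```

```bash
python3 - <<'E'
from h import *
img,d,P=cloud("wrist"); cv2.imwrite("pics/w2.png",img); np.savez("w2.npz",img=img,P=P)
for tol in(.0035,.009):
  for r in rects(img,P,400,tol): print(r)
go(655.7,-226,200,10.2)
E
```

```text
('green', [278, 183], 9740, 660.6, 2.2, np.float64(9.9), 129.9, 81.0, 4.3)
('red', [42, 153], 10291, 647.5, -227.2, np.float64(10.2), 130.2, 82.7, 10.0)
('red', [169, 192], 666, 675.9, -96.7, np.float64(50.0), 54.3, 23.2, 42.9)
('green', [278, 183], 9740, 660.1, 2.2, np.float64(9.9), 130.8, 81.0, 4.3)
('red', [42, 153], 10291, 647.5, -227.3, np.float64(10.2), 133.3, 82.7, 10.0)
('red', [169, 192], 666, 676.0, -96.6, np.float64(50.0), 54.5, 23.5, 42.5)
t 2.5 linear cm [  2.85 -22.73  -0.05] yaw rad -0.101 rows 3.66499561667055 0.5405405716410883
```

View pics/w2.png

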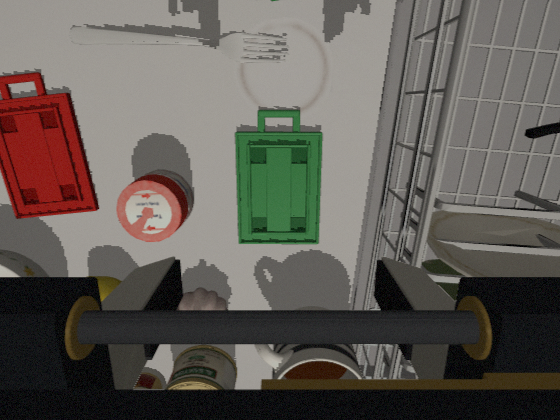

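```bash
python3 - <<'E'
from h import *
f=np.load("w2.npz"); img,P=f["img"],f["P"]; g=img.max(2).astype(int)
print(g[156,259],g[190,278],g[170,259],g[226,297],g[138,278])
for name,c,th in(("g",(670.3,3.0),4.3),("r",(657.3,-225.5),10.)):
    a=np.radians(th);R=np.array([[np.cos(a),-np.sin(a)],[np.sin(a),np.cos(a)]])
    l=(P[...,:2]*1000-c)@R
    C=[]
    for sx in(1,-1):
        for sy in(1,-1):
            w=(abs(l[...,0]-sx*34.5)<11)&(abs(l[...,1]-sy*19.5)<10)
            t=cv2.threshold(g[w].astype(np.uint8),0,255,cv2.THRESH_OTSU)[0]
            m=w&(g<=t); q=l[m]; C.append((q.min(0)+q.max(0))/2); print(name,sx,sy,m.sum(),w.sum(),np.median(q,0).round(1),C[-1].round(1))
E
```

```text
78 116 113 81 114
g 1 1 264 415 [35.4 19.9] [33.3 18.7]
g 1 -1 260 410 [ 35.8 -20.3] [ 34.  -18.9]
g -1 1 3578 7524 [-28.7  19.5] [-30.8  19.5]
g -1 -1 3499 6615 [-28.7 -19.5] [-30.9 -19.5]
r 1 1 290 468 [34.2 18.3] [33.2 19.5]
r 1 -1 274 441 [ 34.5 -22.3] [ 33.5 -19.3]
r -1 1 354 590 [-35.4  18.2] [-34.9  19.5]
r -1 -1 290 462 [-34.5 -22. ] [-34.6 -19.2]
```

drive_tool(
  linear=[
    [2.8,-22.7,0],
    [2.8,-22.7,0],
    [2.8,-22.7,0],
    [2.8,-22.7,0],
    [2.8,-22.7,0],
  ],
  yaw=[-0.1,-0.1,-0.1,-0.1,-0.1],
  hand=[0,0,0,0,0],
)

```text
t: 3.12
position: [0.6547, -0.2315, 0.2005]
eef_rot: [[-0.986, -0.169, -0.0], [-0.169, 0.986, -0.002], [0.001, -0.002, -1.0]]
wrist_force: [-0.1, 0.4, 0.2]
opening: 0.0914
```

```bash
cat >> h.py <<'E'
def recess(img,P,c,th,zr,ph=None):
    """centre of four dark recesses near c (mm), rim height zr"""
    g=img.max(2); a=np.radians(th);R=np.array([[np.cos(a),-np.sin(a)],[np.sin(a),np.cos(a)]])
    l=(P[...,:2]*1000-c)@R; C=[]
    ok=np.abs(P[...,2]*1000-zr)<8
    for sx in(1,-1):
        for sy in(1,-1):
            w=ok&(abs(l[...,0]-sx*34.5)<10)&(abs(l[...,1]-sy*19.5)<10)
            if w.sum()<50: print("few",sx,sy); continue
            t=cv2.threshold(g[w],0,255,cv2.THRESH_OTSU)[0]
            C.append(np.median(l[w&(g<=t)],0)-[sx*34.5,sy*19.5])
    C=np.array(C); print("recess offs",C.round(1).tolist(),"-> centre",(np.array(c)+R@C.mean(0)).round(1))
E
python3 - <<'E'
from h import *
f=np.load("w2.npz"); recess(f["img"],f["P"],(670.3,3.),4.3,8)
img,d,P=cloud("wrist"); cv2.imwrite("pics/w3.png",img)
for r in rects(img,P,400,.0035): print(r)
recess(img,P,(657.3,-225.5),10,8)
go(431.3,-288.8,200,8.9);go(431.3,-288.8,54,8.9)
E
```

```text
recess offs [[1.0, 0.0], [1.4, -0.7], [0.3, 0.3], [0.2, 0.1]] -> centre [671.   3.]
('green', [418, 19], 2868, 494.3, -151.5, np.float64(40.0), 62.8, 30.5, 89.1)
('green', [505, 227], 7912, 660.5, 1.7, np.float64(9.6), 130.8, 83.4, 4.2)
('red', [284, 182], 9737, 647.4, -227.7, np.float64(9.9), 131.0, 81.1, 10.2)
('red', [389, 232], 698, 675.1, -122.5, np.float64(49.8), 54.0, 21.5, -45.8)
recess offs [[5.2, -0.0], [1.0, -0.5], [-0.2, -0.0], [0.1, -1.1]] -> centre [ 658.9 -225.6]
t 3.17 linear cm [23.15 -2.13  0.03] yaw rad 0.018 rows 3.719785936908818 0.09433324963326226
t 3.17 linear cm [23.15 -2.12 14.63] yaw rad 0.018 rows 4.394768407767462 0.09433324963326226
```

drive_tool(
  linear=[
    [23.1,-2.1,0],
    [23.1,-2.1,0],
    [23.1,-2.1,0],
    [23.1,-2.1,0],
    [23.1,-2.1,0],
    [23.1,-2.1,0],
  ],
  yaw=[0.018,0.018,0.018,0.018,0.018,0.018],
  hand=[0,0,0,0,0,0],
)

```text
t: 3.92
position: [0.4342, -0.2861, 0.2003]
eef_rot: [[-0.987, -0.16, 0.002], [-0.16, 0.987, 0.0], [-0.002, 0.0, -1.0]]
wrist_force: [0.0, -0.4, 1.2]
opening: 0.0919
```

```bash
python3 - <<'E'
from h import *
img,d,P=cloud("wrist")
for r in rects(img,P,400,.0035): print(r)
recess(img,P,(431.3,-288.8),8.9,74)
go(431.3,-288.8,54,8.9)
E
```

```text
('green', [276, 197], 8380, 432.0, -288.6, np.float64(76.0), 94.0, 59.2, 8.7)
('green', [424, 231], 5061, 453.6, -147.1, np.float64(39.9), 77.1, 60.9, -7.5)
('green', [543, 250], 1841, 446.2, -41.3, np.float64(55.5), 49.3, 25.5, 18.3)
('red', [299, 361], 2474, 632.7, -230.8, np.float64(10.0), 81.1, 46.9, -80.9)
recess offs [[8.0, -0.0], [2.9, -0.4], [0.5, 0.7], [0.8, -0.2]] -> centre [ 434.3 -288.3]
t 3.98 linear cm [ 0.38 -0.19 14.61] yaw rad 0.005 rows 2.33876156716666 0.028986387316520774
```

drive_tool(
  linear=[
    [0.2,-0.2,5],
    [0.2,-0.2,9],
    [0.2,-0.2,9],
    [0.2,-0.2,9],
  ],
  yaw=[0,0,0,0],
  hand=[0,0,0,0],
)

```text
t: 4.47
position: [0.4316, -0.2863, 0.1087]
eef_rot: [[-0.987, -0.16, -0.004], [-0.16, 0.987, 0.005], [0.003, 0.005, -1.0]]
wrist_force: [-1.4, 10.2, -3.9]
opening: 0.0917
```

```bash
python3 - <<'E'
from h import *
go(432,-288.6,54,8.8)
E
```

```text
t 4.47 linear cm [-0.02 -0.27  5.46] yaw rad 0.007 rows 0.8753214808475204 0.03869268595262169
```

drive_tool(
  linear=[
    [0,-0.2,3],
    [0,-0.2,5.4],
    [0,-0.2,5.4],
    [0,-0.2,5.4],
  ],
  yaw=[0,0,0,0],
  hand=[0,0,0,0],
)

```text
t: 4.97
position: [0.4324, -0.2862, 0.0547]
eef_rot: [[-0.987, -0.162, -0.003], [-0.162, 0.987, 0.007], [0.002, 0.007, -1.0]]
wrist_force: [1.0, 17.2, -7.1]
opening: 0.0917
```

```bash
python3 - <<'E'
from h import *
go(432,-288.6,54,8.8)
print(ctrl.state()["wrist_force"])
img,d,P=cloud("side"); cv2.imwrite("pics/s4.png",img[180:400,200:480])
E
```

```text
t 4.97 linear cm [ 0.08 -0.23  0.06] yaw rad 0.009 rows 0.03999998675126552 0.05078495939796575
[ 1.03652985 17.18063015 -7.11574346]
```

View pics/s4.png

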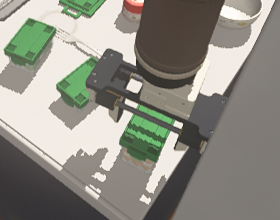

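The gripper body is touching the grey panel on the right: the wrist force reads +17 N in y. I'll back off about 6 mm in y and let the jaws centre the box.

drive_tool(
  linear=[
    [0,0.6,0],
    [0,0.6,0],
    [0,0.6,0],
  ],
  yaw=[0,0,0],
  hand=[0,0,0],
)

```text
t: 5.4
position: [0.4318, -0.2865, 0.0563]
eef_rot: [[-0.988, -0.158, 0.001], [-0.158, 0.988, -0.001], [-0.001, -0.001, -1.0]]
wrist_force: [0.5, 1.6, -0.4]
opening: 0.092
```

drive_tool(
  linear=[
    [0,0,0.25],
    [0,0,0.25],
    [0,0,0.25],
    [0,0,0.25],
    [0,0,0.25],
    [0,0,0.25],
    [0,0,0.25],
    [0,0,0.25],
  ],
  yaw=[0,0,0,0,0,0,0,0],
  hand=[0,255,255,255,255,255,255,255],
)

```text
t: 6.4
position: [0.4311, -0.2862, 0.0533]
eef_rot: [[-0.988, -0.157, 0.0], [-0.157, 0.988, -0.0], [-0.0, -0.0, -1.0]]
wrist_force: [0.2, -0.9, 1.8]
opening: 0.0596
```

drive_tool(
  linear=[
    [0,0.5,-3],
    [0,1,-8],
    [0,1,-14],
    [0,1,-17],
    [0,1,-17],
    [0,1,-17],
  ],
  yaw=[0,0,0,0,0,0],
  hand=[255,255,255,255,255,255],
)

```text
t: 7.15
position: [0.4286, -0.2754, 0.2218]
eef_rot: [[-0.987, -0.158, -0.002], [-0.158, 0.987, 0.001], [0.002, 0.002, -1.0]]
wrist_force: [0.1, 0.1, -2.8]
opening: 0.0599
```

```bash
python3 - <<'E'
from h import *
print(ctrl.state()["opening"],ctrl.state()["position"]); go(670.7,3,220,4.3)
img,d,P=cloud("wrist"); cv2.imwrite("pics/w5.png",img)
for r in rects(img,P,400,.0035): print(r)
E
```

```text
0.059948817880432013 [ 0.42855411 -0.27537227  0.22179963]
t 7.15 linear cm [-28.3   23.67   0.16] yaw rad 0.083 rows 5.90330590263807 0.44638882026824844
('green', [278, 248], 18411, 408.0, -279.0, np.float64(244.8), 60.2, 51.7, -81.2)
('green', [401, 232], 5078, 459.8, -147.8, np.float64(39.9), 91.2, 60.8, -7.6)
('green', [532, 256], 4603, 463.2, -20.4, np.float64(55.6), 95.0, 56.0, 19.2)
('green', [278, 361], 4683, 459.3, -270.9, np.float64(244.5), 59.5, 22.0, -82.3)
```

View pics/w5.png

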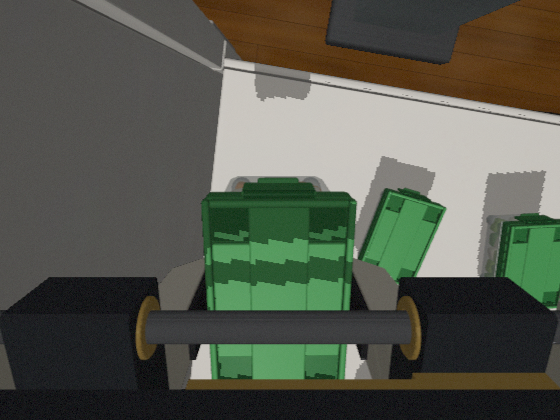

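```bash
cat >> h.py <<'E'
def held(off,col="green"):
    s=ctrl.state(); R=np.array(s["eef_rot"]);p=np.array(s["position"])
    img,d,P=cloud("wrist"); h,sa,v=cv2.split(cv2.cvtColor(img,cv2.COLOR_BGR2HSV))
    m=((h>45)&(h<80)&(sa>70)&(v>30)) if col=="green" else (((h<8)|(h>172))&(sa>130))
    m&=np.isfinite(P[...,0])&(abs(P[...,2]*1000-p[2]*1000-off)<3)&(np.hypot(P[...,0]-p[0],P[...,1]-p[1])<.07)
    T=(P[m]-p)@R*1000  # in tool axes
    (cx,cy),(w,hh),a=cv2.minAreaRect(T[:,:2].astype(np.float32))
    if w<hh: a+=90; w,hh=hh,w
    print("held lid in tool mm",round(cx,1),round(cy,1),"size",round(w,1),round(hh,1),"ang",round((a+90)%180-90,1),"up",(-np.median(T[:,2])).round(1))
    return img,P
E
python3 - <<'E'
from h import *
held(23)
E
```

```text
held lid in tool mm 2.7 -0.3 size 86.2 60.3 ang 0.1 up 21.9
```

drive_tool(
  linear=[
    [-4,3.4,0],
    [-9,7.5,0],
    [-14,11.7,0],
    [-19,15.9,0],
    [-24,20,0],
    [-28.3,23.7,0],
    [-28.3,23.7,4],
    [-28.3,23.7,8],
    [-28.3,23.7,11],
    [-28.3,23.7,11],
    [-28.3,23.7,11],
    [-28.3,23.7,11],
  ],
  yaw=[0,0.02,0.04,0.06,0.08,0.083,0.083,0.083,0.083,0.083,0.083,0.083],
  hand=[255,255,255,255,255,255,255,255,255,255,255,255],
)

```text
t: 8.75
position: [0.6726, 0.0025, 0.1148]
eef_rot: [[-0.997, -0.075, 0.002], [-0.075, 0.997, 0.0], [-0.002, 0.0, -1.0]]
wrist_force: [0.2, -0.0, -3.0]
opening: 0.0598
```

```bash
python3 - <<'E'
from h import *
print(ctrl.state()["position"],ctrl.state()["wrist_force"])
go(670.7,3,58.5,4.3); img,P=held(23)
for n in("scene","side"):
    img,d,P=cloud(n); print([r for r in rects(img,P) if r[0]=="green" and r[3]>600])
E
```

```text
[0.67255942 0.00245513 0.11477756] [ 0.1834243  -0.00759326 -3.02206185]
t 8.75 linear cm [0.2  0.07 5.63] yaw rad 0.0 rows 0.9009744626463052 2.525544321130591e-05
held lid in tool mm 2.3 -0.4 size 86.2 60.5 ang -0.4 up 21.8
[('green', [257, 150], 544, 672.2, 2.4, np.float64(137.2), 93.9, 59.1, 8.1), ('green', [259, 192], 771, 659.7, 1.4, np.float64(9.9), 131.9, 80.1, 4.3)]
[('green', [470, 95], 218, 892.5, -257.1, np.float64(210.4), 29.5, 14.0, -88.2), ('green', [286, 130], 836, 668.5, 1.1, np.float64(136.3), 86.3, 60.9, 5.0), ('green', [287, 176], 1161, 659.9, 1.6, np.float64(9.0), 129.4, 82.4, 4.6)]
```

drive_tool(
  linear=[
    [0.14,0.07,2],
    [0.14,0.07,4],
    [0.14,0.07,4.8],
    [0.14,0.07,5.1],
    [0.14,0.07,5.4],
    [0.14,0.07,5.65],
    [0.14,0.07,5.7],
    [0.14,0.07,5.7],
  ],
  yaw=[0,0,0,0,0,0,0,0],
  hand=[255,255,255,255,255,255,255,255],
)

```text
t: 9.9
position: [0.6712, 0.003, 0.0581]
eef_rot: [[-0.997, -0.075, 0.003], [-0.075, 0.997, 0.0], [-0.003, 0.0, -1.0]]
wrist_force: [-2.6, -1.0, 8.2]
opening: 0.0596
```

```bash
python3 - <<'E'
from h import *
print(ctrl.state()["position"],ctrl.state()["wrist_force"])
held(23); img,d,P=cloud("wrist"); 
for r in rects(img,P,400): print(r)
E
```

```text
[0.67116207 0.00300208 0.05812335] [-2.56951424 -0.9664913   8.23723168]
held lid in tool mm 2.8 -0.2 size 87.4 60.3 ang -0.3 up 22.0
('green', [279, 222], 25266, 650.1, 1.3, np.float64(80.9), 60.3, 52.0, -86.2)
('green', [278, 361], 4690, 701.8, 5.0, np.float64(80.8), 59.6, 22.2, -86.3)
('red', [89, 241], 2396, 667.4, -100.0, np.float64(48.8), 46.2, 13.8, 65.7)
```

Lid top is at 81 mm, which is the seated height, with 8 N of contact. I'll release and rise.

drive_tool(
  linear=[
    [0,0,0],
    [0,0,0],
    [0,0,0],
    [0,0,-3],
    [0,0,-8],
    [0,0,-14],
    [0,0,-14],
  ],
  yaw=[0,0,0,0,0,0,0],
  hand=[0,0,0,0,0,0,0],
)

```text
t: 10.88
position: [0.6732, 0.0029, 0.2019]
eef_rot: [[-0.997, -0.075, 0.01], [-0.075, 0.997, 0.001], [-0.01, -0.0, -1.0]]
wrist_force: [-0.3, -0.3, -1.7]
opening: 0.0919
```

```bash
python3 - <<'E'
from h import *
img,d,P=cloud("wrist"); cv2.imwrite("pics/w6.png",img)
for r in rects(img,P,400): print(r)
recess(img,P,(670.7,3),4.3,78)
for n in("scene","side"):
    img,d,P=cloud(n); print([r for r in rects(img,P) if r[0]=="green" and r[3]>600])
go(462.5,-17.5,200,12)
E
```

```text
('green', [279, 184], 11192, 671.4, 0.8, np.float64(80.9), 92.7, 59.9, 4.3)
('red', [43, 144], 10386, 647.3, -227.6, np.float64(10.1), 130.4, 83.4, 10.0)
('red', [170, 183], 651, 676.4, -97.1, np.float64(49.8), 54.5, 23.8, 43.3)
recess offs [[8.2, -1.1], [2.8, -2.1], [1.0, -1.7], [0.7, -2.0]] -> centre [674.    1.5]
[('green', [259, 169], 569, 669.3, 0.4, np.float64(80.5), 93.4, 59.4, 4.0), ('green', [259, 197], 329, 658.8, 1.6, np.float64(9.2), 130.7, 80.5, 5.2)]
[('green', [470, 95], 209, 893.0, -256.9, np.float64(210.5), 30.1, 13.4, -88.7), ('green', [289, 150], 944, 670.5, -0.0, np.float64(79.9), 92.1, 61.3, 4.0), ('green', [302, 178], 211, 671.0, -31.1, np.float64(8.6), 113.5, 15.8, 4.3), ('green', [270, 184], 193, 617.0, 13.2, np.float64(8.3), 77.7, 41.6, 68.3)]
t 11.03 linear cm [20.81 -0.51 -0.43] yaw rad -0.134 rows 3.330994338249468 0.7185807196295932
```

View pics/w6.png

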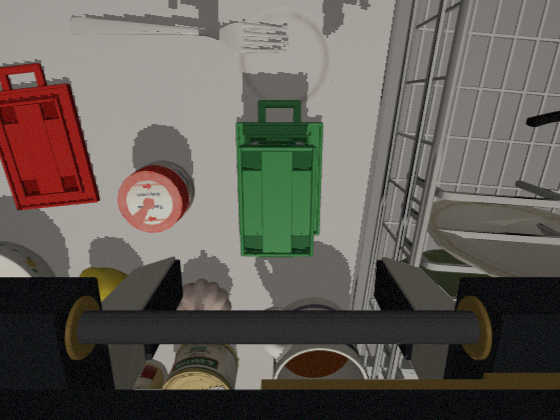

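Deep box is seated: lid top 80.9 mm, centre about (671, 0.7), yaw 4.2°. Medium next.

drive_tool(
  linear=[
    [20.8,-0.5,0],
    [20.8,-0.5,0],
    [20.8,-0.5,0],
    [20.8,-0.5,0],
    [20.8,-0.5,4],
    [20.8,-0.5,6],
    [20.8,-0.5,6],
    [20.8,-0.5,6],
  ],
  yaw=[-0.134,-0.134,-0.134,-0.134,-0.134,-0.134,-0.134,-0.134],
  hand=[0,0,0,0,0,0,0,0],
)

```text
t: 12.02
position: [0.463, -0.0175, 0.1362]
eef_rot: [[-0.978, -0.208, -0.001], [-0.208, 0.978, -0.0], [0.001, 0.0, -1.0]]
wrist_force: [0.0, 0.1, 0.4]
opening: 0.0919
```

```bash
python3 - <<'E'
from h import *
img,d,P=cloud("wrist")
for r in rects(img,P,400): print(r)
go(462.5,-17.5,31,12)
E
```

```text
('green', [102, 173], 11164, 460.0, -147.2, np.float64(40.2), 92.7, 60.1, -7.5)
('green', [280, 217], 10821, 462.6, -16.7, np.float64(56.0), 93.2, 59.4, 11.8)
('green', [257, 366], 2082, 618.5, -5.0, np.float64(9.8), 85.8, 42.8, -70.3)
('red', [519, 201], 11767, 409.6, 134.3, np.float64(75.7), 93.8, 61.3, 0.4)
t 12.07 linear cm [ 0.09  0.02 10.56] yaw rad -0.0 rows 1.689972017124879 0.001488185571185789
```

drive_tool(
  linear=[
    [0,0.1,5],
    [0,0.1,9],
    [0,0.1,10.6],
    [0,0.1,10.6],
    [0,0.1,10.6],
    [0,0.1,10.6],
    [0,0.1,10.6],
    [0,0.1,10.6],
    [0,0.1,10.6],
    [0,0.1,10.6],
  ],
  yaw=[0,0,0,0,0,0,0,0,0,0],
  hand=[0,0,0,0,255,255,255,255,255,255],
)

```text
t: 13.32
position: [0.4632, -0.0166, 0.0306]
eef_rot: [[-0.978, -0.208, 0.001], [-0.208, 0.978, 0.0], [-0.001, -0.0, -1.0]]
wrist_force: [-0.5, -1.5, 5.8]
opening: 0.06
```

drive_tool(
  linear=[
    [0,0,-3],
    [0,0,-8],
    [0,0,-14],
    [0,0,-19],
    [0,0,-19],
    [0,0,-19],
  ],
  yaw=[0,0,0,0,0,0],
  hand=[255,255,255,255,255,255],
)

```text
t: 14.08
position: [0.4619, -0.0165, 0.2191]
eef_rot: [[-0.978, -0.208, -0.002], [-0.208, 0.978, 0.0], [0.002, 0.0, -1.0]]
wrist_force: [0.1, 0.6, -3.8]
opening: 0.06
```

```bash
python3 - <<'E'
from h import *
held(25); go(671.2,0.7,180,4.2)
E
```

```text
held lid in tool mm 4.8 -0.3 size 85.9 60.5 ang 0.1 up 24.2
t 14.12 linear cm [-20.88  -2.67   3.79] yaw rad 0.136 rows 3.421692338752277 0.728181710640166
```

drive_tool(
  linear=[
    [-5,-0.6,0],
    [-10,-1.3,0],
    [-16,-2,0],
    [-21,-2.7,2],
    [-21,-2.7,3.8],
    [-21,-2.7,3.8],
    [-21,-2.7,3.8],
    [-21,-2.7,3.8],
  ],
  yaw=[0,0.05,0.1,0.136,0.136,0.136,0.136,0.136],
  hand=[255,255,255,255,255,255,255,255],
)

```text
t: 15.12
position: [0.6737, 0.0005, 0.1835]
eef_rot: [[-0.997, -0.073, 0.001], [-0.073, 0.997, 0.0], [-0.001, 0.0, -1.0]]
wrist_force: [-0.1, -0.5, -2.7]
opening: 0.0598
```

```bash
python3 - <<'E'
from h import *
print(ctrl.state()["position"])
held(25)
for n in("scene","side"):
    img,d,P=cloud(n); print([r for r in rects(img,P) if r[0]=="green" and 600<r[3]<800])
go(673,0.7,107,4.2)
E
```

```text
[6.73747182e-01 4.88067152e-04 1.83481365e-01]
held lid in tool mm 4.4 -0.4 size 86.8 60.4 ang 0.1 up 24.1
[('green', [257, 123], 567, 671.5, 0.7, np.float64(208.1), 97.9, 59.0, 7.9), ('green', [259, 169], 561, 670.0, 0.3, np.float64(80.7), 94.7, 58.6, 4.2), ('green', [259, 197], 330, 660.1, 1.5, np.float64(9.3), 131.2, 80.3, 5.0)]
[('green', [288, 99], 1002, 670.2, -0.8, np.float64(207.4), 91.4, 63.8, 2.3), ('green', [290, 149], 923, 671.1, -0.3, np.float64(80.0), 92.4, 60.8, 4.5), ('green', [286, 181], 457, 659.2, 1.6, np.float64(8.6), 133.0, 82.6, 4.3)]
t 15.28 linear cm [0.11 0.01 7.63] yaw rad -0.0 rows 1.2205625521310914 0.0009902979184341037
```

drive_tool(
  linear=[
    [0.05,0,4],
    [0.05,0,6.5],
    [0.05,0,7],
    [0.05,0,7.3],
    [0.05,0,7.55],
    [0.05,0,7.7],
    [0.05,0,7.75],
    [0.05,0,7.75],
  ],
  yaw=[0,0,0,0,0,0,0,0],
  hand=[255,255,255,255,255,255,255,255],
)

```text
t: 16.27
position: [0.6743, 0.0006, 0.1064]
eef_rot: [[-0.997, -0.073, 0.002], [-0.073, 0.997, 0.0], [-0.002, 0.0, -1.0]]
wrist_force: [-2.3, 0.2, 6.1]
opening: 0.0598
```

```bash
python3 - <<'E'
from h import *
held(25); img,d,P=cloud("wrist"); print(rects(img,P,400)[:2])
E
```

```text
held lid in tool mm 4.8 -0.4 size 86.0 60.5 ang 0.1 up 24.1
[('green', [279, 221], 25607, 651.9, -1.4, np.float64(131.4), 60.6, 51.9, -86.0), ('green', [278, 361], 4793, 703.4, 2.1, np.float64(131.3), 59.9, 21.3, -86.1)]
```

drive_tool(
  linear=[
    [0,0,0],
    [0,0,0],
    [0,0,0],
    [0,0,-3],
    [0,0,-8],
    [0,0,-13],
    [0,0,-13],
    [0,0,-13],
  ],
  yaw=[0,0,0,0,0,0,0,0],
  hand=[0,0,0,0,0,0,0,0],
)

```text
t: 17.38
position: [0.6731, 0.0007, 0.2343]
eef_rot: [[-0.997, -0.073, -0.0], [-0.073, 0.997, 0.0], [0.0, 0.0, -1.0]]
wrist_force: [-0.2, -0.9, -0.3]
opening: 0.0919
```

```bash
python3 - <<'E'
from h import *
img,d,P=cloud("wrist"); print(rects(img,P,400)[0])
for n in("scene","side"):
    img,d,P=cloud(n); print([r for r in rects(img,P) if r[0]=="green" and 600<r[3]<800])
go(461,-147.4,120,-7.5)
E
```

```text
('green', [279, 193], 11932, 672.4, 0.0, np.float64(131.6), 93.0, 59.4, 4.3)
[('green', [259, 152], 595, 672.7, 0.3, np.float64(131.4), 92.6, 59.9, 3.9), ('green', [258, 175], 199, 667.2, -0.6, np.float64(80.2), 93.2, 57.7, 3.9), ('green', [259, 196], 263, 667.5, 1.6, np.float64(9.6), 116.6, 79.7, 3.8)]
[('green', [291, 130], 1061, 671.2, -0.8, np.float64(130.6), 93.9, 61.9, 3.7), ('green', [288, 158], 288, 669.7, -1.3, np.float64(80.4), 90.1, 58.6, 3.8), ('green', [303, 177], 188, 670.8, -31.1, np.float64(9.2), 112.3, 16.1, 5.1)]
t 17.52 linear cm [ 22.16 -13.22  11.37] yaw rad 0.204 rows 4.512224114904545 1.0930373242458857
```

drive_tool(
  linear=[
    [22.2,-13.2,0],
    [22.2,-13.2,0],
    [22.2,-13.2,0],
    [22.2,-13.2,0],
    [22.2,-13.2,5],
    [22.2,-13.2,11.4],
    [22.2,-13.2,11.4],
    [22.2,-13.2,11.4],
  ],
  yaw=[0.1,0.204,0.204,0.204,0.204,0.204,0.204,0.204],
  hand=[0,0,0,0,0,0,0,0],
)

```text
t: 18.52
position: [0.4623, -0.1474, 0.1217]
eef_rot: [[-0.991, 0.131, 0.0], [0.131, 0.991, -0.0], [-0.0, -0.0, -1.0]]
wrist_force: [0.7, -0.5, 0.9]
opening: 0.0918
```

```bash
python3 - <<'E'
from h import *
img,d,P=cloud("wrist"); print(rects(img,P,400))
go(461,-147.4,15,-7.5)
E
```

```text
[('green', [278, 216], 10552, 461.2, -147.4, np.float64(40.1), 93.3, 59.6, -7.2), ('red', [210, 373], 2794, 600.6, -230.2, np.float64(9.9), 87.0, 45.1, 82.3)]
t 18.57 linear cm [ 2.200e-01 -1.000e-02  1.074e+01] yaw rad 0.0 rows 1.7193987433971534 0.001226341317405001
```

drive_tool(
  linear=[
    [0.15,0,5],
    [0.15,0,9],
    [0.15,0,10.7],
    [0.15,0,10.7],
    [0.15,0,10.7],
    [0.15,0,10.7],
    [0.15,0,10.7],
    [0.15,0,10.7],
    [0.15,0,10.7],
    [0.15,0,10.7],
  ],
  yaw=[0,0,0,0,0,0,0,0,0,0],
  hand=[0,0,0,0,255,255,255,255,255,255],
)

```text
t: 19.82
position: [0.4605, -0.1471, 0.0141]
eef_rot: [[-0.991, 0.131, 0.001], [0.131, 0.991, 0.0], [-0.001, 0.0, -1.0]]
wrist_force: [0.2, 0.7, 6.0]
opening: 0.0602
```

drive_tool(
  linear=[
    [0,0,-3],
    [0,0,-8],
    [0,0,-14],
    [0,0,-20],
    [0,0,-20],
    [0,0,-20],
    [0,0,-20],
  ],
  yaw=[0,0,0,0,0,0,0],
  hand=[255,255,255,255,255,255,255],
)

```text
t: 20.7
position: [0.459, -0.1467, 0.2122]
eef_rot: [[-0.991, 0.13, -0.003], [0.13, 0.991, 0.0], [0.003, 0.0, -1.0]]
wrist_force: [0.5, 0.6, -1.4]
opening: 0.0599
```

```bash
python3 - <<'E'
from h import *
held(25); go(673,0,215,4.1)
E
```

```text
held lid in tool mm 3.9 -0.5 size 86.0 60.5 ang 0.0 up 24.7
t 20.75 linear cm [-19.29  17.35  -0.34] yaw rad -0.202 rows 4.150828813719153 1.0842360293419437
```

drive_tool(
  linear=[
    [-4,3.6,-0.3],
    [-9,8.1,-0.3],
    [-14,12.6,-0.3],
    [-19.3,17.4,-0.3],
    [-19.3,17.4,-0.3],
    [-19.3,17.4,-0.3],
    [-19.3,17.4,1.2],
    [-19.3,17.4,1.2],
    [-19.3,17.4,1.2],
  ],
  yaw=[-0.05,-0.1,-0.15,-0.2,-0.202,-0.202,-0.202,-0.202,-0.202],
  hand=[255,255,255,255,255,255,255,255,255],
)

```text
t: 21.88
position: [0.6736, -0.0005, 0.2017]
eef_rot: [[-0.998, -0.07, -0.0], [-0.07, 0.998, -0.0], [0.0, 0.0, -1.0]]
wrist_force: [0.1, 0.9, -2.0]
opening: 0.0598
```

```bash
python3 - <<'E'
from h import *
print(ctrl.state()["position"])
held(25)
for n in("scene","side"):
    img,d,P=cloud(n); print([r for r in rects(img,P) if r[0]=="green" and 600<r[3]<800])
go(673.4,0,141,4.1)
E
```

```text
[ 6.73638246e-01 -4.58455376e-04  2.01748894e-01]
held lid in tool mm 4.3 -0.5 size 86.4 60.6 ang 0.7 up 24.6
[('green', [258, 116], 575, 672.0, -0.9, np.float64(227.2), 94.2, 60.4, 4.7), ('green', [260, 152], 595, 672.3, -0.6, np.float64(131.2), 95.1, 59.6, 4.9), ('green', [258, 175], 202, 669.7, -1.0, np.float64(80.4), 92.9, 57.5, 2.5), ('green', [258, 197], 282, 659.3, 1.0, np.float64(9.3), 131.8, 79.1, 3.8)]
[('green', [289, 90], 1011, 672.8, 0.1, np.float64(226.6), 95.5, 61.8, 7.5), ('green', [291, 131], 1051, 672.8, -0.8, np.float64(130.5), 94.9, 61.5, 4.7), ('green', [288, 158], 286, 660.6, -19.6, np.float64(80.2), 103.9, 51.9, -28.7), ('green', [303, 177], 195, 671.1, -30.8, np.float64(8.6), 112.5, 16.3, 4.2), ('green', [269, 183], 165, 627.0, 22.4, np.float64(8.9), 59.7, 40.2, 56.2)]
t 22.02 linear cm [0.09 0.01 6.13] yaw rad -0.001 rows 0.9804046576312566 0.004216648928219739
```

drive_tool(
  linear=[
    [0,0,3],
    [0,0,5],
    [0,0,5.5],
    [0,0,5.8],
    [0,0,6.05],
    [0,0,6.2],
    [0,0,6.2],
    [0,0,6.2],
  ],
  yaw=[0,0,0,0,0,0,0,0],
  hand=[255,255,255,255,255,255,255,255],
)

```text
t: 23.02
position: [0.6748, 0.0002, 0.1406]
eef_rot: [[-0.997, -0.071, 0.002], [-0.071, 0.997, 0.0], [-0.002, 0.0, -1.0]]
wrist_force: [-0.5, 0.3, 5.8]
opening: 0.0601
```

```bash
python3 - <<'E'
from h import *
held(25); img,d,P=cloud("wrist"); print(rects(img,P,400)[:2])
E
```

```text
held lid in tool mm 4.1 -0.4 size 86.0 60.4 ang 0.4 up 24.6
[('green', [279, 222], 25499, 653.0, -1.7, np.float64(166.0), 60.6, 50.4, -85.7), ('green', [278, 361], 4817, 703.3, 1.9, np.float64(166.0), 59.7, 21.7, -86.9)]
```

drive_tool(
  linear=[
    [0,0,0],
    [0,0,0],
    [0,0,0],
    [0,0,-3],
    [0,0,-8],
    [0,0,-12],
    [0,0,-12],
    [0,0,-12],
  ],
  yaw=[0,0,0,0,0,0,0,0],
  hand=[0,0,0,0,0,0,0,0],
)

```text
t: 24.12
position: [0.6738, 0.0004, 0.2591]
eef_rot: [[-0.997, -0.071, -0.001], [-0.071, 0.997, 0.0], [0.001, 0.0, -1.0]]
wrist_force: [0.4, -0.7, -0.1]
opening: 0.0919
```

```bash
python3 - <<'E'
from h import *
img,d,P=cloud("wrist"); print(rects(img,P,400)[0])
img,d,P=cloud("side"); cv2.imwrite("pics/s7.png",cv2.resize(img[60:240,180:420],None,fx=3,fy=3))
print([r for r in rects(img,P) if r[0]=="green" and 600<r[3]<800])
go(410,134.7,200,-.3)
E
```

```text
('green', [278, 197], 12814, 674.4, -0.3, np.float64(166.4), 92.6, 59.5, 3.9)
[('green', [291, 122], 1523, 672.9, -1.9, np.float64(165.2), 95.7, 61.2, 5.3), ('green', [288, 158], 282, 670.9, -1.2, np.float64(80.3), 92.0, 58.3, 3.8), ('green', [304, 177], 182, 671.4, -32.2, np.float64(8.3), 111.2, 17.1, 6.4)]
t 24.23 linear cm [25.31 15.27  5.88] yaw rad 0.076 rows 4.821963103987576 0.409402850177536
```

View pics/s7.png

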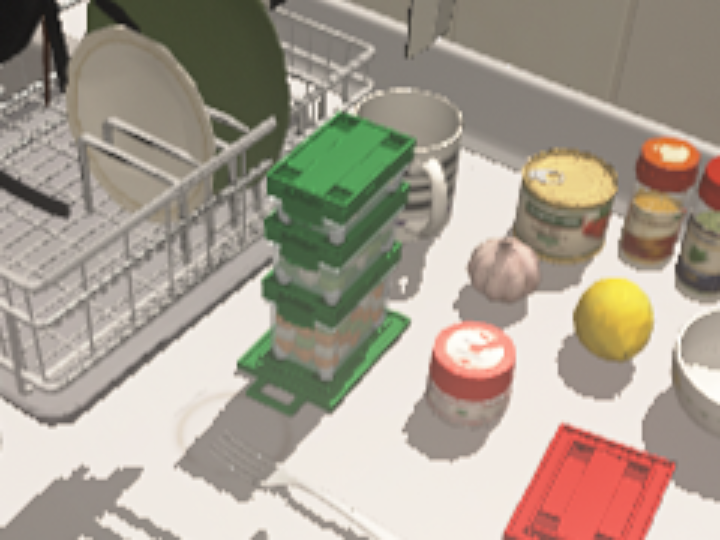

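The stack stands straight (crop around (340,250)), and the pot and fork are untouched. Now the red box.

drive_tool(
  linear=[
    [6,0,0],
    [12,0,0],
    [18,0,0],
    [25.3,4,2],
    [25.3,10,4],
    [25.3,15.3,6],
    [25.3,15.3,10],
    [25.3,15.3,12],
    [25.3,15.3,12],
    [25.3,15.3,12],
  ],
  yaw=[0,0,0,0.076,0.076,0.076,0.076,0.076,0.076,0.076],
  hand=[0,0,0,0,0,0,0,0,0,0],
)

```text
t: 25.48
position: [0.4112, 0.1347, 0.1401]
eef_rot: [[-1.0, 0.005, 0.0], [0.005, 1.0, -0.0], [-0.0, -0.0, -1.0]]
wrist_force: [-0.1, 0.9, 0.2]
opening: 0.092
```

```bash
python3 - <<'E'
from h import *
img,d,P=cloud("wrist"); print(rects(img,P,1500))
go(408.5,134.7,52,-.3)
E
```

```text
[('red', [279, 220], 12784, 408.2, 135.1, np.float64(76.0), 93.0, 59.4, -0.2)]
t 25.52 linear cm [ 0.31 -0.02  8.84] yaw rad -0.0 rows 1.4157658054832611 0.0013995501300250823
```

drive_tool(
  linear=[
    [0.3,0,4],
    [0.3,0,7.5],
    [0.3,0,8.8],
    [0.3,0,8.8],
    [0.3,0,8.8],
    [0.3,0,8.8],
    [0.3,0,8.8],
    [0.3,0,8.8],
    [0.3,0,8.8],
    [0.3,0,8.8],
  ],
  yaw=[0,0,0,0,0,0,0,0,0,0],
  hand=[0,0,0,0,255,255,255,255,255,255],
)

```text
t: 26.78
position: [0.4082, 0.135, 0.052]
eef_rot: [[-1.0, 0.005, 0.001], [0.005, 1.0, 0.0], [-0.001, 0.0, -1.0]]
wrist_force: [-0.8, -1.3, 5.5]
opening: 0.0596
```

drive_tool(
  linear=[
    [0,0,-3],
    [0,0,-8],
    [0,0,-13],
    [0,0,-17],
    [0,0,-17],
    [0,0,-17],
    [0,0,-17],
  ],
  yaw=[0,0,0,0,0,0,0],
  hand=[255,255,255,255,255,255,255],
)

```text
t: 27.65
position: [0.4069, 0.1344, 0.2201]
eef_rot: [[-1.0, 0.005, -0.003], [0.005, 1.0, -0.001], [0.003, -0.002, -1.0]]
wrist_force: [-0.8, 0.6, -5.2]
opening: 0.0598
```

```bash
python3 - <<'E'
from h import *
held(24,"red"); go(658,-226.5,200,10.1)
E
```

```text
held lid in tool mm 3.5 -1.1 size 85.5 61.5 ang -0.4 up 22.8
t 27.7 linear cm [-25.27 -35.98   2.01] yaw rad -0.181 rows 7.042093740194763 0.9700664379921863
```

drive_tool(
  linear=[
    [-2,-5,0],
    [-5,-11,0],
    [-9,-17,0],
    [-14,-23,0],
    [-18,-28,0],
    [-22,-33,0],
    [-25.3,-36,2],
    [-25.3,-36,5],
    [-25.3,-36,9],
    [-25.3,-36,10],
    [-25.3,-36,10],
    [-25.3,-36,10],
  ],
  yaw=[0,-0.04,-0.08,-0.12,-0.16,-0.18,-0.18,-0.18,-0.18,-0.18,-0.18,-0.18],
  hand=[255,255,255,255,255,255,255,255,255,255,255,255],
)

```text
t: 29.2
position: [0.6602, -0.2265, 0.1236]
eef_rot: [[-0.985, -0.175, 0.003], [-0.175, 0.985, -0.001], [-0.002, -0.001, -1.0]]
wrist_force: [-0.3, 0.2, -4.3]
opening: 0.0596
```

```bash
python3 - <<'E'
from h import *
print(ctrl.state()["position"],ctrl.state()["wrist_force"])
held(24,"red")
for n in("scene","side"):
    img,d,P=cloud(n); print([r for r in rects(img,P) if r[0]=="red" and 600<r[3]<800])
go(658,-226.2,57,10.1)
E
```

```text
[ 0.66023496 -0.2264659   0.12356655] [-0.30857524  0.21135776 -4.34019361]
held lid in tool mm 2.6 -0.6 size 84.6 60.3 ang 0.2 up 22.6
[('red', [350, 168], 739, 659.9, -226.6, np.float64(147.2), 93.5, 59.6, 10.4), ('red', [342, 216], 925, 645.6, -228.3, np.float64(9.7), 134.5, 79.3, 10.4)]
[('red', [391, 178], 1300, 655.4, -227.9, np.float64(146.2), 85.0, 59.3, 10.7), ('red', [337, 187], 173, 669.1, -118.4, np.float64(48.3), 53.1, 21.8, -61.7), ('red', [376, 231], 1526, 645.9, -227.8, np.float64(9.0), 131.3, 80.7, 10.4)]
t 29.35 linear cm [0.21 0.06 6.64] yaw rad -0.001 rows 1.0631311073713883 0.00478566669400626
```

drive_tool(
  linear=[
    [0.22,0.03,3],
    [0.22,0.03,5.3],
    [0.22,0.03,5.9],
    [0.22,0.03,6.2],
    [0.22,0.03,6.5],
    [0.22,0.03,6.7],
    [0.22,0.03,6.75],
    [0.22,0.03,6.75],
  ],
  yaw=[0,0,0,0,0,0,0,0],
  hand=[255,255,255,255,255,255,255,255],
)

```text
t: 30.35
position: [0.6581, -0.2267, 0.057]
eef_rot: [[-0.985, -0.174, 0.003], [-0.174, 0.985, -0.0], [-0.003, -0.001, -1.0]]
wrist_force: [-4.2, 1.8, 12.3]
opening: 0.0593
```

```bash
python3 - <<'E'
from h import *
held(24,"red"); img,d,P=cloud("wrist"); print([r for r in rects(img,P,1500) if r[0]=="red"])
E
```

```text
held lid in tool mm 3.0 -0.6 size 85.9 60.3 ang 0.2 up 22.8
[('red', [279, 222], 25376, 637.4, -230.6, np.float64(80.6), 61.2, 51.1, -80.2), ('red', [278, 361], 4735, 687.8, -221.9, np.float64(80.5), 59.8, 21.7, -79.7)]
```

Lid top is at 80.6 mm, so it is seated. Releasing and retreating straight up.

drive_tool(
  linear=[
    [0,0,0],
    [0,0,0],
    [0,0,0],
    [0,0,-3],
    [0,0,-8],
    [0,0,-14],
    [0,0,-14],
    [0,0,-14],
  ],
  yaw=[0,0,0,0,0,0,0,0],
  hand=[0,0,0,0,0,0,0,0],
)

```text
t: 31.45
position: [0.6568, -0.2263, 0.194]
eef_rot: [[-0.985, -0.174, 0.0], [-0.174, 0.985, 0.0], [-0.0, 0.0, -1.0]]
wrist_force: [-0.4, -0.2, -0.7]
opening: 0.0919
```

```bash
python3 - <<'E'
from h import *
s=ctrl.state(); print(s["position"],s["opening"])
img,d,P=cloud("wrist"); print(rects(img,P,1500))
for n in("scene","side"):
    img,d,P=cloud(n); print([r for r in rects(img,P) if 600<r[3]<800])
cv2.imwrite("pics/s8.png",cv2.resize(img[80:280,180:460],None,fx=2.8,fy=2.8))
E
```

```text
[ 0.65684515 -0.22626371  0.1940005 ] 0.09185518665436343
[('green', [504, 217], 4790, 653.1, -18.3, np.float64(79.1), 53.5, 27.0, 4.7), ('red', [279, 191], 11767, 658.1, -227.2, np.float64(80.8), 92.5, 60.1, 10.2)]
[('green', [260, 139], 613, 674.0, -0.5, np.float64(166.0), 93.9, 59.8, 4.1), ('green', [259, 157], 241, 666.8, -1.4, np.float64(131.1), 88.3, 58.1, 4.9), ('green', [258, 175], 199, 669.9, -0.3, np.float64(80.4), 94.1, 57.7, 4.4), ('red', [345, 201], 979, 656.5, -227.1, np.float64(80.5), 96.4, 58.8, 10.5)]
[('green', [291, 122], 1529, 673.7, -1.5, np.float64(165.2), 92.3, 61.8, 4.2), ('green', [288, 157], 275, 670.7, -1.0, np.float64(80.2), 90.6, 59.5, 3.3), ('green', [304, 176], 178, 671.9, -31.3, np.float64(8.0), 111.0, 16.2, 5.4), ('red', [337, 188], 165, 668.1, -118.0, np.float64(48.4), 53.2, 19.1, -66.3), ('red', [384, 210], 1649, 656.7, -227.2, np.float64(79.9), 95.7, 60.1, 10.3)]
```

View pics/s8.png

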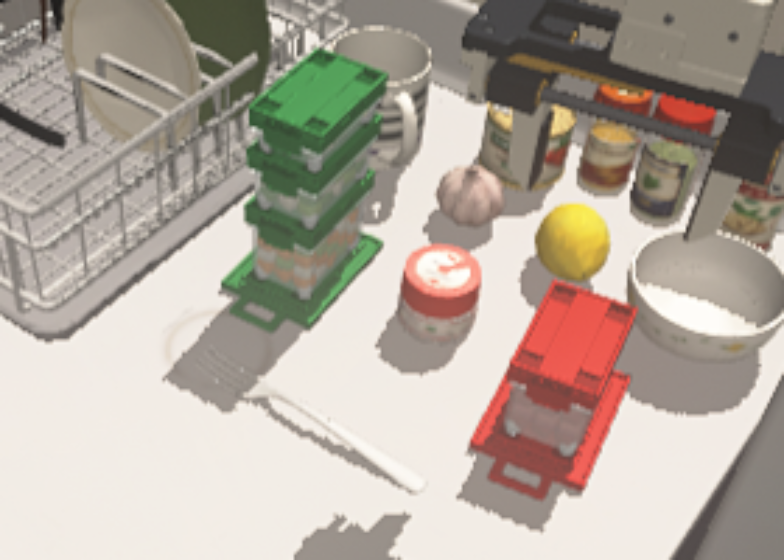

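```bash
python3 -c "
from station import ctrl
print(ctrl.state()['t'],ctrl.state()['wrist_force']); print(ctrl.finish_job())"
```

```text
31.6 [-0.14756482 -0.1437533  -0.11110853]
the job is handed in; nothing more can be done
None
```

The three green boxes are stacked deep, medium, shallow on the green tray, and the red box is alone on the red tray. I handed the job in at t = 31.6 s; no verdict is reported.

| Box | Lid top measured (mm) | Seated height (mm) | Centre relative to support |
|---|---|---|---|
| deep_green | 80.9 | 81 | about 2 mm off the tray centre, mostly in y |
| medium_green | 131.6 | 132 | about 1 mm off the deep box |
| shallow_green | 166.4 | 167 | about 1–2 mm off the medium box |
| red_box | 80.8 | 81 | about 1.5 mm off the tray centre |

- **Final state:** Box headings matched the trays to within about 1° in the last measurements. The gripper was open and clear, and the wrist force was near zero. In the last picture the boxes stand upright and the pot and fork look unmoved.
- **Contact on the way:** Picking up the deep box, the gripper body touched the grey panel on the right with about 17 N. I backed off before gripping.
- **Disagreement:** The cameras differed by 1–3 mm along x on some lids, and twice by more where a lid was partly hidden. The side offsets in the table are therefore only good to about that much.

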